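# Load the spice lift in reverse order

## Robot

A 6-joint arm with a two-finger parallel gripper is mounted at the origin on the work surface. World frame = base frame: x ahead of the robot, y to its left, z up, the work surface at z = 0. Lengths are in m, angles in rad, forces in N, time in s.
With the tool pointing down it reaches from about 0.3 to 0.95 m from the base axis. Payload 3.1 kg.
Tool frame: the origin (TCP) lies at the very end of the fingers, on their centre line; the grasp point (between the pads) lies 19 mm behind it; z points along the fingers, y is the line along which they close (so a half turn about z gives the same grasp; the last joint's range is limited). The gripper opens to 85 mm and grips with 20 to 120 N. Pads are 22 mm wide; open, the fingers measure 114 mm over their backs; the gripper's body (76 mm by 85 mm) begins 54 mm behind the grasp point. The pads swing forward as they close: fully open they stand 13 mm farther back than shut.
Start: joints at [1.199, 0.308, 1.634, -0, 1.2, -0.07], TCP at [0.186, 0.597, 0.231] pointing down, gripper open.
Joint ranges: [-3.06, 3.06], [-0.79, 1.96], [0.05, 2.63], [-1.19, 4.34], [0.05, 2.64], [-2.94, 2.94]. Speed limits (rad/s): [2.79, 2.79, 3.14, 3.14, 3.14, 3.14].

## Interface

Orientations are given as a unit quaternion [w, x, y, z].
In Python, from plant import observe, read_camera, job_done gives the robot as it stands.
- The arm moves only by the tool play_rows, never from a script. Its argument "moves" is text: rows parted by semicolons, each of 6 numbers parted by spaces: the shift along the world's x, y, z normalised to -1 to 1, where 1 is 30 cm, then the turn, a rotation vector about the world's x, y, z normalised to -1 to 1, where 1 is 180 degrees. In form: dx dy dz wx wy wz; .... A call has 1 to 10 rows; each row is the pose to reach, as a shift and turn from the pose commanded when the call began, turning the shorter way round; what a row does not reach only later rows make up. A row lasts 1/12 s, in which the tool goes at most 41.7 mm and 7.16 degrees, less where a joint would pass 70% of its speed; a pose out of reach is approached as far as the arm can. A call with a number of a shift or a turn outside -1 to 1 is refused whole. A call with a gripper value outside its range is refused whole. "gripper" is the opening, from 0 (shut) to 1 (fully open), set as the call begins (left out, the last holds). The fingers move at their own pace and stop on an object; "force" is the grip in N (left out, the last holds). Time passes only in rows, so rows that repeat a pose let the fingers close. It gives the time, the measured TCP pose, the force, the opening and the grip force at its end, in the units of the state.
- observe(): the state, without advancing time (a new reading comes with each control period).
- read_camera(name): name is "scene" or "top" or "wrist"; returns a dict with "img" (400x640x3 uint8, red, green, blue), "mtx" (3x3 intrinsics, pixels), "extrinsics" (4x4, takes a point from camera to world coordinates). Camera axes: x right, y up, looking along -z (the intrinsics and any distortion apply to the point x, -y, -z); pixel columns grow to the right and rows downward; lengths in m; the calibration is good to about 2 mm. The wrist camera is an equidistant fisheye: a pixel r from the principal point sees the ray r / f radians off the axis. A picture is of the moment at which its call begins. There is no depth.
- job_done(): hands the job in; it is judged then, once.
The state is a dict: "clock": time; "qpos": joint angles; "qvel": joint speeds; "effort": joint torques, N m; "eef_pos": TCP position; "ee_rot": TCP orientation; "ft_force": force on the tool from outside, world axes, zero at the start; "moment": the same for the moment, N m; "finger_gap": opening from 0.0 (shut) to 1.0 (fully open); "gripper_force": force on a finger pad.
Only numpy, scipy, OpenCV 4.12 (cv2) and the standard library are available. Lean on these libraries where they do the work, as an engineer would, in place of code of your own. Each camera call takes 0.05 s, during which the arm holds its last target. There are 200 camera calls.

## Task

Move the four containers from the slatted rack onto the sprung shelf of the spice lift in reverse order, because the cook works from the other side of the counter: the one that starts at the left end of the row goes into the bay at the right end of the shelf, and so on down the row. Stand each upright in the middle of its own bay, setting it down gently without dropping it although the shelf sinks as it fills, and leave the green bottle where it is.

Things in the scene. Friction and masses are not known exactly. Their poses are not given: they have to be found in the camera images.
- canister: brushed steel round canister, 66 mm across, 100 mm high plus a 5 mm dark knob-like disc on the lid, about 0.35 kg. Its origin is the centre of its underside, z up.
- jar: round glass jar with reddish spice inside and a pale wooden lid, 56 mm across, 85 mm high, about 0.30 kg. Its origin is the centre of its underside, z up.
- tin: square aluminium tin, 50 x 50 mm and 70 mm high, about 0.22 kg. Its origin is the centre of its underside, z up. Its sides are square to its x and y axes.
- mill: slim dark wooden pepper mill, 42 mm across (grip it as a plain cylinder), 115 mm high with a small steel button, about 0.18 kg. Its origin is the centre of its underside, z up.
- coaster_canister: white ceramic coaster 88 x 88 x 6 mm, fixed on the slatted bamboo rack; at every start the canister stands on this one, so it marks the canister's starting place in the row. Origin: centre of its underside, 16 mm above the worktop; y along the row to its left end (+y). Coasters lie 100 mm apart; their row is about 0.2 m from the shelf, parallel to it within 5 degrees.
- coaster_jar: white ceramic coaster 88 x 88 x 6 mm, fixed on the slatted bamboo rack; at every start the jar stands on this one, so it marks the jar's starting place in the row. Origin: centre of its underside, 16 mm above the worktop; y along the row to its left end (+y). Coasters lie 100 mm apart; their row is about 0.2 m from the shelf, parallel to it within 5 degrees.
- coaster_tin: white ceramic coaster 88 x 88 x 6 mm, fixed on the slatted bamboo rack; at every start the tin stands on this one, so it marks the tin's starting place in the row. Origin: centre of its underside, 16 mm above the worktop; y along the row to its left end (+y). Coasters lie 100 mm apart; their row is about 0.2 m from the shelf, parallel to it within 5 degrees.
- coaster_mill: white ceramic coaster 88 x 88 x 6 mm, fixed on the slatted bamboo rack; at every start the mill stands on this one, so it marks the mill's starting place in the row. Origin: centre of its underside, 16 mm above the worktop; y along the row to its left end (+y). Coasters lie 100 mm apart; their row is about 0.2 m from the shelf, parallel to it within 5 degrees.
- shelf: sprung wooden shelf 124 (x) by 424 mm (y) on a grey base. Origin: middle of its upper face, 72 mm above the worktop when empty; y to the left end (+y), z up. Four bays centred at x = 0, y = +150, +50, -50, -150 mm, each with a pale 72 mm disc; dividers between are 6 mm wide, 12 mm high. Spring 350 N/m: sinks 4 to 12 mm per container, 45 at most. Nearer or farther than the rack.
- bottle: green glass bottle 60 mm across, 200 mm high, standing beside the work; not to be moved. Its origin is the centre of its underside, z up.
Things that resemble listed ones, but are neither listed nor needed, are in the scene too. Leave any pink look-alike of the jar alone. Leave any red look-alike of the canister alone.

How it is judged:
At the end, for the whole second after the job is handed in: Each container stands in the bay mirroring its starting place (leftmost coaster to rightmost bay, and so on), within 15 mm of the bay centre along and across, its underside on the shelf (-4 to +5 mm), upright within 0.1 rad, released, slower than 0.02 m/s (((y of coaster_canister in the frame of shelf between -0.195 and -0.105 m and y of canister in the frame of shelf between 0.135 and 0.165 m) or (y of coaster_canister in the frame of shelf between -0.095 and -0.005 m and y of canister in the frame of shelf between 0.035 and 0.065 m) or (y of coaster_canister in the frame of shelf between 0.005 and 0.095 m and y of canister in the frame of shelf between -0.065 and -0.035 m) or (y of coaster_canister in the frame of shelf between 0.105 and 0.195 m and y of canister in the frame of shelf between -0.165 and -0.135 m)) and x of canister in the frame of shelf between -0.015 and 0.015 m and z of canister in the frame of shelf between -0.004 and 0.005 m and angle between each of canister, jar, tin, mill's own z axis and vertical below 0.1 rad and linear speed of each of canister, jar, tin, mill below 0.02 m/s and contact force between each of canister, jar, tin, mill and the fingers below 0.05 N and ((y of coaster_jar in the frame of shelf between -0.195 and -0.105 m and y of jar in the frame of shelf between 0.135 and 0.165 m) or (y of coaster_jar in the frame of shelf between -0.095 and -0.005 m and y of jar in the frame of shelf between 0.035 and 0.065 m) or (y of coaster_jar in the frame of shelf between 0.005 and 0.095 m and y of jar in the frame of shelf between -0.065 and -0.035 m) or (y of coaster_jar in the frame of shelf between 0.105 and 0.195 m and y of jar in the frame of shelf between -0.165 and -0.135 m)) and x of jar in the frame of shelf between -0.015 and 0.015 m and z of jar in the frame of shelf between -0.004 and 0.005 m and ((y of coaster_tin in the frame of shelf between -0.195 and -0.105 m and y of tin in the frame of shelf between 0.135 and 0.165 m) or (y of coaster_tin in the frame of shelf between -0.095 and -0.005 m and y of tin in the frame of shelf between 0.035 and 0.065 m) or (y of coaster_tin in the frame of shelf between 0.005 and 0.095 m and y of tin in the frame of shelf between -0.065 and -0.035 m) or (y of coaster_tin in the frame of shelf between 0.105 and 0.195 m and y of tin in the frame of shelf between -0.165 and -0.135 m)) and x of tin in the frame of shelf between -0.015 and 0.015 m and z of tin in the frame of shelf between -0.004 and 0.005 m and ((y of coaster_mill in the frame of shelf between -0.195 and -0.105 m and y of mill in the frame of shelf between 0.135 and 0.165 m) or (y of coaster_mill in the frame of shelf between -0.095 and -0.005 m and y of mill in the frame of shelf between 0.035 and 0.065 m) or (y of coaster_mill in the frame of shelf between 0.005 and 0.095 m and y of mill in the frame of shelf between -0.065 and -0.035 m) or (y of coaster_mill in the frame of shelf between 0.105 and 0.195 m and y of mill in the frame of shelf between -0.165 and -0.135 m)) and x of mill in the frame of shelf between -0.015 and 0.015 m and z of mill in the frame of shelf between -0.004 and 0.005 m); the robot touches nothing.
It fails at once if the canister is dropped (falls free at over 0.6 m/s, a fall of some 20 mm) (linear speed of canister above 0.6 m/s and contact force between canister and the fingers below 0.05 N).
It fails at once if the jar is dropped (falls free at over 0.6 m/s, a fall of some 20 mm) (linear speed of jar above 0.6 m/s and contact force between jar and the fingers below 0.05 N).
It fails at once if the tin is dropped (falls free at over 0.6 m/s, a fall of some 20 mm) (linear speed of tin above 0.6 m/s and contact force between tin and the fingers below 0.05 N).
It fails at once if the mill is dropped (falls free at over 0.6 m/s, a fall of some 20 mm) (linear speed of mill above 0.6 m/s and contact force between mill and the fingers below 0.05 N).
It fails at once if the green bottle is moved by more than 25 mm or tipped (distance of bottle from where it was at the start of the episode above 0.025 m or angle between bottle's own z axis and vertical above 0.3 rad).
It also fails if it takes over 106 s, if anything falls off the work surface, if the arm or the gripper's body presses on something with over 40 N, if the wrist force passes 120 N, or if a joint passes its speed limit or range.

## Working session

There is one attempt and no reset: what is moved stays moved. The work goes in short steps, Python scripts to look and compute and a tool call to move; the robot and the scene stay as the last step left them, time stands still between calls to the robot, and variables do not carry over. Pictures are saved under pics/ and viewed, at most 14 in all, crops included, and the job is handed in when it is done.

Besides the shell and the picture viewer there is one more tool, called after ">>>" by a JSON object that holds its "api" and its "payload", one argument or row to a line. play_rows: Moves the arm, as the interface text tells. Scaled input: -1 to 1 covers 30 cm each way for a shift and 180 degrees each way for a turn. Its arguments: {"type":"object","properties":{"moves":{"type":"string"},"gripper":{"type":"number"},"force":{"type":"number"}},"required":["moves"]}

```bash
ls; mkdir -p pics
python3 - <<'E'
from plant import observe, read_camera
import cv2,json
o=observe(); print(o)
for n in ["scene","top"]:
    c=read_camera(n); cv2.imwrite(f"pics/{n}0.png",c["img"][:,:,::-1]); print(n,c["mtx"].tolist(),c["extrinsics"].round(4).tolist(),[k for k in c])
E
```

```text
pics
{'clock': 0.0, 'qpos': array([ 1.19931688e+00,  3.08959757e-01,  1.63517930e+00, -2.20027644e-05,
        1.19969200e+00, -6.97069613e-02]), 'qvel': array([-0.00033125,  0.00122968, -0.00024438,  0.00080805, -0.00010569,
        0.00136422]), 'effort': array([-3.84063633e-04, -4.15245759e+01, -2.76667660e+01, -2.14044899e-04,
        1.01736040e-02, -1.55094551e-07]), 'eef_pos': array([0.18549945, 0.59598798, 0.2300787 ]), 'ee_rot': array([-2.34891670e-04,  1.50310314e-01,  9.88638234e-01, -1.09432569e-03]), 'ft_force': array([-0.04045802, -0.28977065,  0.33639182]), 'moment': array([-0.06284201, -0.00848236, -0.01142202]), 'gripper_force': 0.0, 'finger_gap': 0.9973070788060715}
scene [[398.691556823673, 0.0, 324.26082094386237], [0.0, 398.691556823673, 201.96639116887482], [0.0, 0.0, 1.0]] [[-0.4329, -0.632, 0.6428, 1.2743], [0.9013, -0.2922, 0.3198, 0.2394], [-0.0143, 0.7178, 0.6961, 0.7626], [0.0, 0.0, 0.0, 1.0]] ['img', 'mtx', 'extrinsics']
top [[437.56042044276643, 0.0, 321.60583648458993], [0.0, 437.56042044276643, 206.16506622816095], [0.0, 0.0, 1.0]] [[0.0259, 0.9901, -0.1382, 0.4786], [-0.9996, 0.0274, 0.0092, -0.0751], [0.0129, 0.1379, 0.9904, 1.1482], [0.0, 0.0, 0.0, 1.0]] ['img', 'mtx', 'extrinsics']
```

View pics/scene0.png

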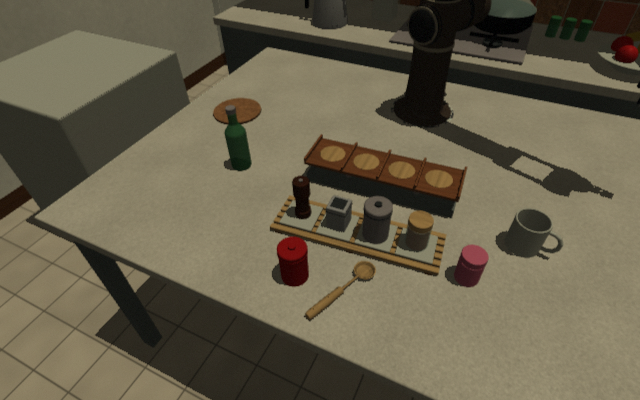

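View pics/top0.png

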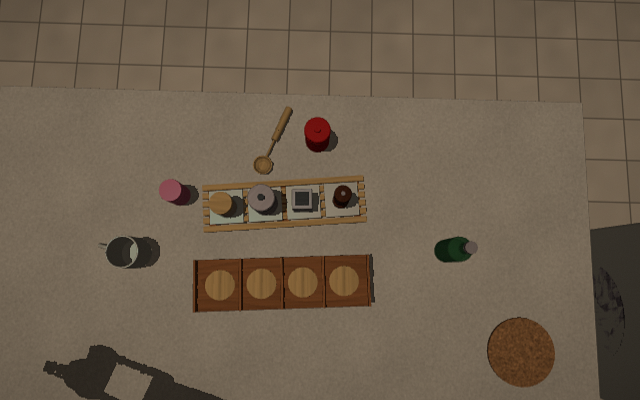

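The row from its left end (+y, image left in the top view) is jar (222,205), canister (262,199), tin (302,199), mill (342,196). The shelf is nearer the robot, with discs at about (220,285), (261,283), (303,282) and (344,281). The red canister, pink jar, spoon and mug are to be left alone.

Run:
```python
import cv2
a=cv2.imread("pics/top0.png")[165:320,185:385]
a=cv2.convertScaleAbs(a,alpha=1.8)
cv2.imwrite("pics/topc.png",cv2.resize(a,None,fx=4,fy=3.8709,interpolation=cv2.INTER_CUBIC)[:600])
```

```text
(no output)
```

View pics/topc.png

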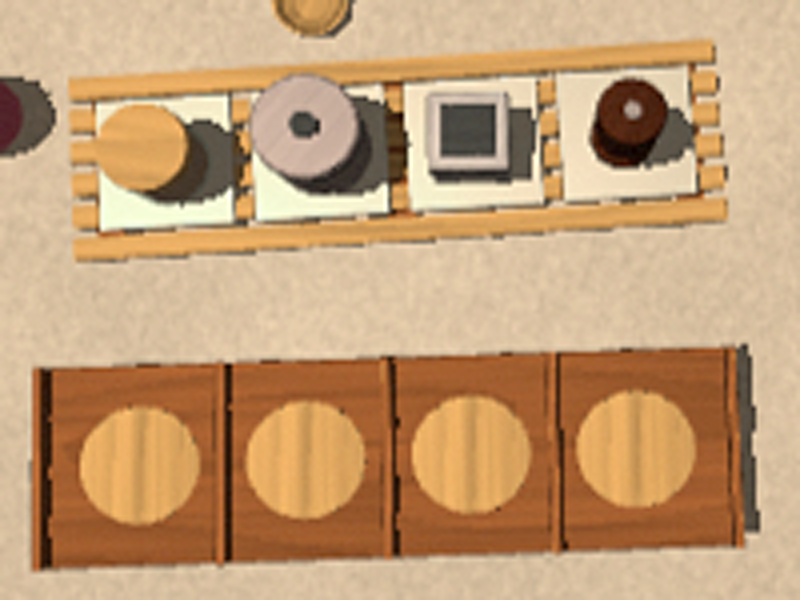

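Enlarged crop (4x from 185,165): lid centres jar (142,147), canister (304,128), tin (468,132), mill (630,112). Discs are at (140,465), (306,460), (471,455), (636,449).

```bash
cat > h.py <<'E'
import numpy as np
def ray(c,u,v):
    K,E=np.array(c["mtx"]),np.array(c["extrinsics"])
    d=np.array([(u-K[0,2])/K[0,0],-(v-K[1,2])/K[1,1],-1]); return E[:3,3],E[:3,:3]@d
def onz(c,u,v,z):
    o,d=ray(c,u,v); return o+d*(z-o[2])/d[2]
E
python3 - <<'E'
from h import *
from plant import read_camera
c=read_camera("top")
f=lambda x,y,z: onz(c,185+(x+.5)/4-.5,165+(y+.5)/3.8709-.5,z)
B=.022
for n,x,y,z in [("jar",142,147,B+.085),("can",304,127,B+.102),("tin",468,132,B+.07),("mill",630,111,B+.115),("d1",140,465,.072),("d2",306,460,.072),("d3",471,455,.072),("d4",636,449,.072)]: print(n,f(x,y,z).round(4))
for n,l in dict(jar=[(97,97),(230,93),(236,222),(100,231)],tin=[(404,85),(538,77),(545,204),(411,211)],mill=[(556,72),(690,66),(698,194),(564,201)],tintop=[(428,94),(508,92),(510,170),(428,170)]).items():
    p=np.array([f(x,y,B if n!="tintop" else .092) for x,y in l]); print(n,p.mean(0).round(4),np.linalg.norm(p-np.roll(p,-1,0),axis=1).round(3), [np.degrees(np.arctan2((p[a]-p[b])[0],(p[b]-p[a])[1]*-1*-1)).round(1) for a,b in((1,0),(2,3))])
E
```

```text
jar [0.6257 0.1587 0.107 ]
can [0.6383 0.0601 0.124 ]
tin [ 0.6429 -0.0357  0.092 ]
mill [ 0.6514 -0.1319  0.137 ]
d1 [0.4303 0.1562 0.072 ]
d2 [0.4359 0.0562 0.072 ]
d3 [ 0.4415 -0.0434  0.072 ]
d4 [ 0.4478 -0.1433  0.072 ]
jar [0.6291 0.1619 0.022 ] [0.086 0.087 0.087 0.091] [np.float64(3.4), np.float64(5.5)]
tin [ 0.6458 -0.0376  0.022 ] [0.088 0.086 0.087 0.086] [np.float64(5.2), np.float64(4.7)]
mill [ 0.6561 -0.1367  0.022 ] [0.088 0.087 0.087 0.088] [np.float64(4.3), np.float64(4.7)]
tintop [ 0.6433 -0.036   0.092 ] [0.049 0.05  0.05  0.049] [np.float64(3.1), np.float64(1.6)]
```

>>> {"api": "play_rows", "payload": {
  "moves": "0.8 -0.8 0 0 0 -0.376;0.8 -0.8 0 0 0 -0.376;0.8 -0.8 0 0 0 -0.376;0.8 -0.8 0 0 0 -0.376;0.8 -0.8 0 0 0 -0.376;0.8 -0.8 0 0 0 -0.376;0.8 -0.8 0 0 0 -0.376;0.8 -0.8 0 0 0 -0.376;0.8 -0.8 0 0 0 -0.376;0.8 -0.8 0 0 0 -0.376",
  "gripper": 1,
  "force": 40
}}

```text
clock: 0.98
eef_pos: [0.428, 0.3541, 0.231]
ee_rot: [0.0, 0.679, 0.734, -0.0]
ft_force: [-0.6, 1.4, 0.1]
finger_gap: 1.0
gripper_force: 0.0
```

>>> {"api": "play_rows", "payload": {
  "moves": "0.667 -0.657 0 0 0 0;0.667 -0.657 0 0 0 0;0.667 -0.657 0 0 0 0;0.667 -0.657 0 0 0 0;0.667 -0.657 0 0 0 0;0.667 -0.657 0 0 0 0;0.667 -0.657 0 0 0 0;0.667 -0.657 0 0 0 0;0.667 -0.657 -0.1 0 0 0;0.667 -0.657 -0.2 0 0 0"
}}

```text
clock: 1.82
eef_pos: [0.6283, 0.1595, 0.173]
ee_rot: [0.002, 0.676, 0.737, 0.002]
ft_force: [0.2, 0.8, -0.8]
finger_gap: 0.996
gripper_force: 0.0
```

Run:
```python
from plant import read_camera
import cv2
for n in ["scene","wrist"]:
    a=read_camera(n)["img"][:,:,::-1]
    cv2.imwrite(f"pics/{n}1.png",cv2.convertScaleAbs(a,alpha=1.6))
```

```text
(no output)
```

View pics/wrist1.png

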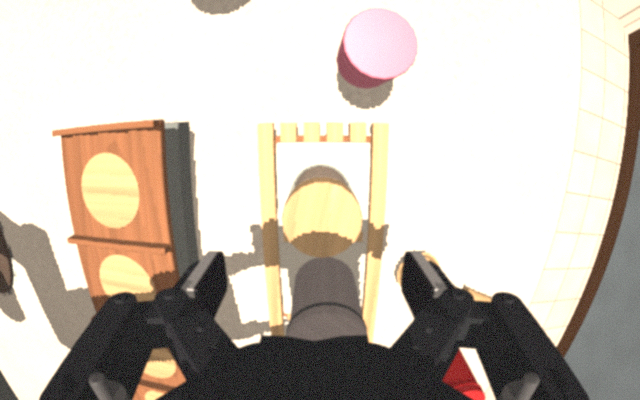

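The wrist view shows the jar lid at (322,216), midway between the fingertips (about 212 and 432). I'll check this against the calibration.

```bash
cat >> h.py <<'E'
def wz(c,u,v,z):
    K,E=np.array(c["mtx"]),np.array(c["extrinsics"])
    a=np.array([(u-K[0,2])/K[0,0],(v-K[1,2])/K[1,1]]); r=np.hypot(*a)
    d=np.array([a[0]*np.sin(r)/r,-a[1]*np.sin(r)/r,-np.cos(r)]); o=E[:3,3]; d=E[:3,:3]@d
    return o+d*(z-o[2])/d[2]
E
python3 - <<'E'
from h import *
from plant import read_camera
c=read_camera("wrist"); print(c["mtx"][0],c["extrinsics"].round(3).tolist())
for p in [(322,216,.107),(110,190,.072),(325,268,.137)]: print(wz(c,*p).round(4))
E
```

```text
[309.70691629   0.         313.67250837] [[0.996, -0.087, -0.011, 0.615], [0.087, 0.957, 0.276, 0.229], [-0.013, -0.276, 0.961, 0.308], [0.0, 0.0, 0.0, 1.0]]
[0.6243 0.1624 0.107 ]
[0.4291 0.1563 0.072 ]
[0.6281 0.1386 0.137 ]
```

>>> {"api": "play_rows", "payload": {
  "moves": "-0.003 0 -0.1 0 0 0;-0.003 0 -0.2 0 0 0;-0.003 0 -0.3 0 0 0;-0.003 0 -0.397 0 0 0;-0.003 0 -0.397 0 0 0;-0.003 0 -0.397 0 0 0"
}}

```text
clock: 2.47
eef_pos: [0.6242, 0.1601, 0.0521]
ee_rot: [-0.001, 0.675, 0.738, -0.001]
ft_force: [1.5, -0.3, 0.0]
finger_gap: 1.003
gripper_force: 0.0
```

>>> {"api": "play_rows", "payload": {
  "moves": "0 0 0 0 0 0;0 0 0 0 0 0;0 0 0 0 0 0;0 0 0 0 0 0;0 0 0 0 0 0;0 0 0 0 0 0;0 0 0 0 0 0;0 0 0 0 0 0",
  "gripper": 0,
  "force": 40
}}

```text
clock: 3.13
eef_pos: [0.6276, 0.1603, 0.0559]
ee_rot: [0.002, 0.675, 0.737, 0.002]
ft_force: [-0.9, 0.6, 7.1]
finger_gap: 0.646
gripper_force: 43.2
```

>>> {"api": "play_rows", "payload": {
  "moves": "0 0 0.05 0 0 0;0 0 0.15 0 0 0;0 0 0.25 0 0 0;0 0 0.35 0 0 0;0 0 0.45 0 0 0;0 0 0.55 0 0 0;-0.05 -0.07 0.6 0 0 0;-0.12 -0.2 0.61 0 0 0;-0.19 -0.32 0.61 0 0 0;-0.25 -0.42 0.61 0 0 0"
}}

```text
clock: 3.97
eef_pos: [0.5488, 0.0323, 0.2368]
ee_rot: [0.001, 0.675, 0.738, 0.0]
ft_force: [0.2, -1.1, -3.1]
finger_gap: 0.647
gripper_force: 43.5
```

>>> {"api": "play_rows", "payload": {
  "moves": "-0.06 -0.1 0 0 0 0;-0.12 -0.2 0 0 0 0;-0.18 -0.3 0 0 0 0;-0.24 -0.4 0 0 0 0;-0.3 -0.5 0 0 0 0;-0.34 -0.57 0 0 0 0;-0.34 -0.591 0 0 0 0;-0.341 -0.591 0 0 0 0;-0.341 -0.591 0 0 0 0;-0.341 -0.591 0 0 0 0"
}}

```text
clock: 4.8
eef_pos: [0.4481, -0.1428, 0.2355]
ee_rot: [0.0, 0.675, 0.738, 0.0]
ft_force: [0.3, -0.1, -2.3]
finger_gap: 0.647
gripper_force: 43.6
```

>>> {"api": "play_rows", "payload": {
  "moves": "0 0 -0.08 0 0 0;0 0 -0.16 0 0 0;0 0 -0.24 0 0 0;0 0 -0.31 0 0 0;0 0 -0.36 0 0 0;0 0 -0.4 0 0 0;0 0 -0.41 0 0 0;0 0 -0.41 0 0 0;0 0 -0.41 0 0 0;0 0 -0.41 0 0 0"
}}

```text
clock: 5.63
eef_pos: [0.449, -0.1436, 0.1133]
ee_rot: [0.001, 0.675, 0.738, 0.0]
ft_force: [0.2, -0.5, -2.6]
finger_gap: 0.646
gripper_force: 43.6
```

>>> {"api": "play_rows", "payload": {
  "moves": "0 0 -0.01 0 0 0;0 0 -0.02 0 0 0;0 0 -0.03 0 0 0;0 0 -0.04 0 0 0;0 0 -0.045 0 0 0;0 0 -0.047 0 0 0;0 0 -0.047 0 0 0;0 0 -0.047 0 0 0;0 0 -0.047 0 0 0"
}}

```text
clock: 6.38
eef_pos: [0.4483, -0.1439, 0.0984]
ee_rot: [0.001, 0.675, 0.737, 0.0]
ft_force: [2.3, -0.4, 0.6]
finger_gap: 0.641
gripper_force: 43.7
```

>>> {"api": "play_rows", "payload": {
  "moves": "0 0 0 0 0 0;0 0 0 0 0 0;0 0 0 0 0 0;0 0 0 0 0 0;0 0 0 0 0 0;0 0 0 0 0 0;0 0 0.05 0 0 0;0 0 0.15 0 0 0;0 0 0.25 0 0 0;0 0 0.35 0 0 0",
  "gripper": 1
}}

```text
clock: 7.22
eef_pos: [0.447, -0.1434, 0.2038]
ee_rot: [-0.001, 0.675, 0.737, -0.0]
ft_force: [-0.2, -1.1, -0.1]
finger_gap: 1.0
gripper_force: 0.0
```

Run:
```python
from plant import read_camera
import cv2
for n in ["scene"]:
    a=read_camera(n)["img"][110:270,250:490,::-1]
    cv2.imwrite(f"pics/{n}2.png",cv2.resize(cv2.convertScaleAbs(a,alpha=1.8),None,fx=3,fy=3))
```

```text
(no output)
```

View pics/scene2.png

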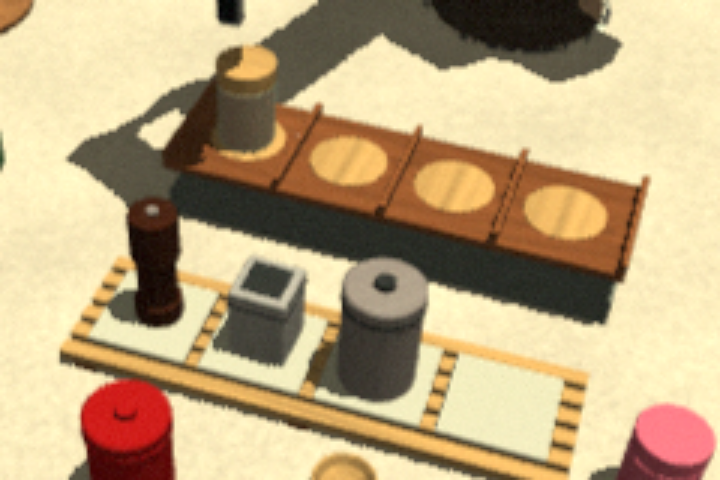

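The jar stands centred on its disc (crop about 247,130). The canister is next.

>>> {"api": "play_rows", "payload": {
  "moves": "0.12 0.13 0 0 0 0;0.24 0.26 0 0 0 0;0.36 0.39 0 0 0 0;0.48 0.51 0 0 0 0;0.58 0.62 0 0 0 0;0.634 0.68 0 0 0 0;0.634 0.68 0 0 0 0;0.634 0.68 -0.02 0 0 0;0.634 0.68 -0.1 0 0 0;0.634 0.68 -0.2 0 0 0"
}}

```text
clock: 8.1
eef_pos: [0.6404, 0.0609, 0.1449]
ee_rot: [0.002, 0.675, 0.738, 0.002]
ft_force: [0.4, -0.0, -0.5]
finger_gap: 0.999
gripper_force: 0.0
```

>>> {"api": "play_rows", "payload": {
  "moves": "0 0 -0.1 0 0 0;0 0 -0.2 0 0 0;0 0 -0.253 0 0 0;0 0 -0.253 0 0 0;0 0 -0.253 0 0 0"
}}

```text
clock: 8.52
eef_pos: [0.6363, 0.0599, 0.0656]
ee_rot: [-0.001, 0.675, 0.737, -0.001]
ft_force: [1.0, 0.8, 0.3]
finger_gap: 0.998
gripper_force: 0.0
```

>>> {"api": "play_rows", "payload": {
  "moves": "0 0 0 0 0 0;0 0 0 0 0 0;0 0 0 0 0 0;0 0 0 0 0 0;0 0 0 0 0 0;0 0 0 0 0 0;0 0 0 0 0 0;0 0 0 0 0 0",
  "gripper": 0,
  "force": 40
}}

```text
clock: 9.18
eef_pos: [0.64, 0.0603, 0.0698]
ee_rot: [0.002, 0.675, 0.737, 0.001]
ft_force: [0.8, -0.3, 7.5]
finger_gap: 0.75
gripper_force: 43.1
```

>>> {"api": "play_rows", "payload": {
  "moves": "0 0 0.05 0 0 0;0 0 0.15 0 0 0;0 0 0.25 0 0 0;0 0 0.35 0 0 0;0 0 0.45 0 0 0;-0.03 -0.02 0.52 0 0 0;-0.1 -0.055 0.543 0 0 0;-0.18 -0.1 0.543 0 0 0;-0.27 -0.15 0.543 0 0 0;-0.36 -0.2 0.543 0 0 0"
}}

```text
clock: 10.02
eef_pos: [0.528, 0.0001, 0.2295]
ee_rot: [-0.0, 0.675, 0.738, -0.0]
ft_force: [-0.9, -0.7, -3.2]
finger_gap: 0.751
gripper_force: 45.3
```

>>> {"api": "play_rows", "payload": {
  "moves": "-0.09 -0.05 0 0 0 0;-0.18 -0.1 0 0 0 0;-0.26 -0.14 0 0 0 0;-0.295 -0.147 0 0 0 0;-0.295 -0.147 -0.03 0 0 0;-0.295 -0.147 -0.1 0 0 0;-0.295 -0.147 -0.18 0 0 0;-0.295 -0.147 -0.22 0 0 0;-0.295 -0.147 -0.25 0 0 0;-0.295 -0.147 -0.26 0 0 0"
}}

```text
clock: 10.85
eef_pos: [0.4406, -0.0431, 0.15]
ee_rot: [-0.001, 0.675, 0.738, -0.001]
ft_force: [0.4, 0.2, -3.2]
finger_gap: 0.747
gripper_force: 45.5
```

>>> {"api": "play_rows", "payload": {
  "moves": "0 0 -0.05 0 0 0;0 0 -0.1 0 0 0;0 0 -0.119 0 0 0;0 0 -0.125 0 0 0;0 0 -0.135 0 0 0;0 0 -0.145 0 0 0;0 0 -0.155 0 0 0;0 0 -0.165 0 0 0;0 0 -0.167 0 0 0;0 0 -0.167 0 0 0"
}}

```text
clock: 11.68
eef_pos: [0.4424, -0.0439, 0.1025]
ee_rot: [0.001, 0.675, 0.737, 0.001]
ft_force: [0.8, 0.8, 0.7]
finger_gap: 0.751
gripper_force: 45.3
```

>>> {"api": "play_rows", "payload": {
  "moves": "0 0 0 0 0 0;0 0 0 0 0 0;0 0 0 0 0 0"
}}

```text
clock: 11.93
eef_pos: [0.4423, -0.0439, 0.1025]
ee_rot: [0.001, 0.675, 0.737, 0.001]
ft_force: [1.2, 1.1, 0.2]
finger_gap: 0.746
gripper_force: 45.6
```

>>> {"api": "play_rows", "payload": {
  "moves": "0 0 0 0 0 0;0 0 0 0 0 0;0 0 0 0 0 0;0 0 0 0 0 0;0 0 0 0 0 0;0 0 0 0 0 0;0 0 0.05 0 0 0;0 0 0.15 0 0 0;0 0 0.25 0 0 0;0 0 0.35 0 0 0",
  "gripper": 1
}}

```text
clock: 12.77
eef_pos: [0.4407, -0.0436, 0.2077]
ee_rot: [-0.001, 0.675, 0.737, -0.0]
ft_force: [0.5, -0.4, -1.0]
finger_gap: 0.998
gripper_force: 0.0
```

>>> {"api": "play_rows", "payload": {
  "moves": "0.03 0 0.03 0 0 0;0.13 0 0.05 0 0 0;0.25 0 0.05 0 0 0;0.37 0.01 0.05 0 0 0;0.49 0.025 0.05 0 0 0;0.6 0.025 0.05 0 0 0;0.671 0.025 0.05 0 0 0;0.671 0.025 0.03 0 0 0;0.671 0.025 -0.08 0 0 0;0.671 0.025 -0.2 0 0 0"
}}

```text
clock: 13.6
eef_pos: [0.6453, -0.0365, 0.1489]
ee_rot: [0.003, 0.675, 0.737, 0.002]
ft_force: [-0.3, -1.3, -0.9]
finger_gap: 0.999
gripper_force: 0.0
```

>>> {"api": "play_rows", "payload": {
  "moves": "0 0 -0.1 0 0 0;0 0 -0.2 0 0 0;0 0 -0.29 0 0 0;0 0 -0.342 0 0 0;0 0 -0.342 0 0 0;0 0 -0.342 0 0 0"
}}

```text
clock: 14.1
eef_pos: [0.6409, -0.0361, 0.043]
ee_rot: [-0.002, 0.675, 0.737, -0.001]
ft_force: [1.0, 0.7, 0.4]
finger_gap: 0.999
gripper_force: 0.0
```

>>> {"api": "play_rows", "payload": {
  "moves": "0 0 0 0 0 0;0 0 0 0 0 0;0 0 0 0 0 0;0 0 0 0 0 0;0 0 0 0 0 0;0 0 0 0 0 0;0 0 0 0 0 0;0 0 0 0 0 0;0 0 0 0 0 0",
  "gripper": 0,
  "force": 40
}}

```text
clock: 14.85
eef_pos: [0.6446, -0.0365, 0.0468]
ee_rot: [0.002, 0.675, 0.737, 0.001]
ft_force: [-0.1, 0.5, 5.7]
finger_gap: 0.588
gripper_force: 42.0
```

>>> {"api": "play_rows", "payload": {
  "moves": "0 0 0.05 0 0 0;0 0 0.15 0 0 0;0 0 0.25 0 0 0;0 0 0.35 0 0 0;0 0 0.45 0 0 0;-0.03 0.02 0.52 0 0 0;-0.1 0.055 0.537 0 0 0;-0.18 0.1 0.537 0 0 0;-0.27 0.15 0.537 0 0 0;-0.36 0.2 0.537 0 0 0"
}}

```text
clock: 15.68
eef_pos: [0.5328, 0.0242, 0.2057]
ee_rot: [-0.0, 0.676, 0.737, -0.0]
ft_force: [-0.1, 0.8, -1.6]
finger_gap: 0.585
gripper_force: 42.0
```

>>> {"api": "play_rows", "payload": {
  "moves": "-0.09 0.05 0 0 0 0;-0.18 0.09 0 0 0 0;-0.27 0.107 0 0 0 0;-0.33 0.107 0 0 0 0;-0.33 0.107 -0.03 0 0 0;-0.33 0.107 -0.1 0 0 0;-0.33 0.107 -0.18 0 0 0;-0.33 0.107 -0.25 0 0 0;-0.33 0.107 -0.3 0 0 0;-0.33 0.107 -0.31 0 0 0"
}}

```text
clock: 16.52
eef_pos: [0.433, 0.0556, 0.1096]
ee_rot: [-0.002, 0.675, 0.737, -0.002]
ft_force: [-0.4, -0.1, -2.5]
finger_gap: 0.587
gripper_force: 41.8
```

>>> {"api": "play_rows", "payload": {
  "moves": "0 0 -0.04 0 0 0;0 0 -0.08 0 0 0;0 0 -0.1 0 0 0;0 0 -0.107 0 0 0;0 0 -0.114 0 0 0;0 0 -0.121 0 0 0;0 0 -0.128 0 0 0;0 0 -0.133 0 0 0;0 0 -0.133 0 0 0;0 0 -0.133 0 0 0"
}}

```text
clock: 17.35
eef_pos: [0.4363, 0.0558, 0.073]
ee_rot: [0.0, 0.675, 0.737, 0.0]
ft_force: [-0.8, -0.6, 0.7]
finger_gap: 0.585
gripper_force: 42.1
```

>>> {"api": "play_rows", "payload": {
  "moves": "0 0 0 0 0 0;0 0 0 0 0 0"
}}

```text
clock: 17.52
eef_pos: [0.4363, 0.0558, 0.0729]
ee_rot: [0.0, 0.675, 0.737, 0.0]
ft_force: [-0.3, -0.1, 0.1]
finger_gap: 0.584
gripper_force: 42.1
```

>>> {"api": "play_rows", "payload": {
  "moves": "0 0 0 0 0 0;0 0 0 0 0 0;0 0 0 0 0 0;0 0 0 0 0 0;0 0 0 0 0 0;0 0 0 0 0 0;0 0 0.08 0 0 0;0 0 0.2 0 0 0;0 0 0.33 0 0 0;0 0 0.46 0 0 0",
  "gripper": 1
}}

```text
clock: 18.35
eef_pos: [0.4347, 0.0558, 0.2115]
ee_rot: [-0.001, 0.675, 0.737, -0.001]
ft_force: [0.4, -0.1, -0.6]
finger_gap: 0.998
gripper_force: 0.0
```

>>> {"api": "play_rows", "payload": {
  "moves": "0.05 -0.04 0.02 0 0 0;0.15 -0.13 0.03 0 0 0;0.25 -0.22 0.03 0 0 0;0.35 -0.31 0.03 0 0 0;0.45 -0.4 0.03 0 0 0;0.55 -0.49 0.03 0 0 0;0.65 -0.58 0.03 0 0 0;0.718 -0.627 0.03 0 0 0;0.718 -0.627 0.03 0 0 0;0.718 -0.627 0 0 0 0"
}}

```text
clock: 19.18
eef_pos: [0.6528, -0.1335, 0.2116]
ee_rot: [0.001, 0.676, 0.737, 0.001]
ft_force: [-0.9, -0.0, 0.5]
finger_gap: 1.002
gripper_force: 0.0
```

Run:
```python
from plant import read_camera
import cv2,pickle
c=read_camera("wrist"); pickle.dump(c,open("w2.pkl","wb"))
cv2.imwrite("pics/wrist2.png",cv2.convertScaleAbs(c["img"][:,:,::-1],alpha=1.6))
```

```text
(no output)
```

View pics/wrist2.png

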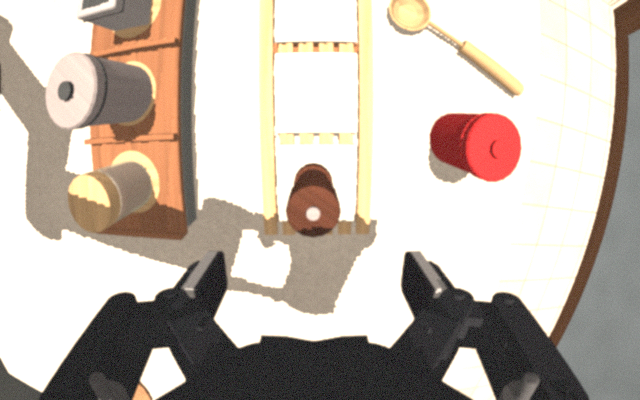

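The mill's button is at (313,214). The jar and canister stand upright on their discs.

Run:
```python
from h import *
import pickle
c=pickle.load(open("w2.pkl","rb"))
print(wz(c,313,214,.137),wz(c,314,208,.132),wz(c,(275+353)/2,188,.022))
```

```text
[ 0.65166656 -0.13447276  0.137     ] [ 0.65215288 -0.13131497  0.132     ] [ 0.65346931 -0.1417785   0.022     ]
```

>>> {"api": "play_rows", "payload": {
  "moves": "0 -0.003 -0.08 0 0 0;0 -0.003 -0.18 0 0 0;0 -0.003 -0.28 0 0 0;0 -0.003 -0.37 0 0 0;0 -0.003 -0.444 0 0 0;0 -0.003 -0.444 0 0 0;0 -0.003 -0.444 0 0 0;0 -0.003 -0.444 0 0 0"
}}

```text
clock: 19.9
eef_pos: [0.6514, -0.1326, 0.0786]
ee_rot: [0.001, 0.675, 0.738, 0.0]
ft_force: [0.5, 0.1, 0.2]
finger_gap: 1.001
gripper_force: 0.0
```

>>> {"api": "play_rows", "payload": {
  "moves": "0 0 0 0 0 0;0 0 0 0 0 0;0 0 0 0 0 0;0 0 0 0 0 0;0 0 0 0 0 0;0 0 0 0 0 0;0 0 0 0 0 0;0 0 0 0 0 0;0 0 0 0 0 0;0 0 0 0 0 0",
  "gripper": 0,
  "force": 40
}}

```text
clock: 20.73
eef_pos: [0.6523, -0.1335, 0.0791]
ee_rot: [0.001, 0.675, 0.737, 0.001]
ft_force: [-0.3, 0.9, 5.0]
finger_gap: 0.481
gripper_force: 39.4
```

>>> {"api": "play_rows", "payload": {
  "moves": "0 0 0.05 0 0 0;0 0 0.15 0 0 0;0 0 0.25 0 0 0;0 0 0.35 0 0 0;0 0 0.45 0 0 0;-0.02 0.03 0.53 0 0 0;-0.08 0.11 0.55 0 0 0;-0.15 0.2 0.55 0 0 0;-0.23 0.3 0.55 0 0 0;-0.31 0.4 0.55 0 0 0"
}}

```text
clock: 21.57
eef_pos: [0.5563, -0.0124, 0.2423]
ee_rot: [-0.001, 0.676, 0.737, -0.0]
ft_force: [-0.7, 0.7, -1.8]
finger_gap: 0.478
gripper_force: 39.7
```

>>> {"api": "play_rows", "payload": {
  "moves": "-0.08 0.1 0 0 0 0;-0.15 0.2 0 0 0 0;-0.22 0.3 0 0 0 0;-0.3 0.4 0 0 0 0;-0.36 0.48 0 0 0 0;-0.41 0.54 0 0 0 0;-0.427 0.564 0 0 0 0;-0.427 0.564 0 0 0 0;-0.427 0.564 -0.05 0 0 0;-0.427 0.564 -0.12 0 0 0"
}}

```text
clock: 22.4
eef_pos: [0.433, 0.1559, 0.2085]
ee_rot: [0.002, 0.675, 0.738, 0.003]
ft_force: [1.2, -0.9, -2.7]
finger_gap: 0.477
gripper_force: 39.8
```

>>> {"api": "play_rows", "payload": {
  "moves": "0 0 -0.08 0 0 0;0 0 -0.16 0 0 0;0 0 -0.23 0 0 0;0 0 -0.28 0 0 0;0 0 -0.31 0 0 0;0 0 -0.32 0 0 0;0 0 -0.328 0 0 0;0 0 -0.335 0 0 0;0 0 -0.342 0 0 0;0 0 -0.349 0 0 0"
}}

```text
clock: 23.23
eef_pos: [0.4313, 0.1561, 0.1027]
ee_rot: [0.001, 0.675, 0.738, 0.001]
ft_force: [0.1, -1.2, 0.0]
finger_gap: 0.484
gripper_force: 40.0
```

>>> {"api": "play_rows", "payload": {
  "moves": "0 0 -0.006 0 0 0;0 0 -0.006 0 0 0;0 0 -0.006 0 0 0;0 0 -0.006 0 0 0;0 0 -0.006 0 0 0"
}}

```text
clock: 23.65
eef_pos: [0.4307, 0.1563, 0.1004]
ee_rot: [0.0, 0.675, 0.737, 0.001]
ft_force: [0.6, -0.1, -0.3]
finger_gap: 0.482
gripper_force: 40.0
```

Supported. Next: release, lift clear and check.

>>> {"api": "play_rows", "payload": {
  "moves": "0 0 0 0 0 0;0 0 0 0 0 0;0 0 0 0 0 0;0 0 0 0 0 0;0 0 0 0 0 0;0 0 0 0 0 0;0 0 0.08 0 0 0;0 0 0.2 0 0 0;0 0 0.33 0 0 0;0 0 0.46 0 0 0",
  "gripper": 1
}}

```text
clock: 24.48
eef_pos: [0.4291, 0.1558, 0.2388]
ee_rot: [-0.001, 0.675, 0.737, -0.001]
ft_force: [1.5, 0.7, -0.8]
finger_gap: 1.006
gripper_force: 0.0
```

>>> {"api": "play_rows", "payload": {
  "moves": "0 0.1 0.1 0 0 0;0 0.2 0.1 0 0 0;0 0.3 0.1 0 0 0;0 0.4 0.1 0 0 0;0 0.5 0.1 0 0 0;0 0.6 0.1 0 0 0;0 0.6 0.1 0 0 0;0 0.6 0.1 0 0 0"
}}

```text
clock: 25.15
eef_pos: [0.4295, 0.3371, 0.2675]
ee_rot: [-0.0, 0.674, 0.738, -0.0]
ft_force: [0.3, -0.0, 0.2]
finger_gap: 1.003
gripper_force: 0.0
```

Run:
```python
from plant import read_camera
import cv2,numpy as np
a=read_camera("scene")["img"][100:260,270:490,::-1]; b=read_camera("top")["img"][165:320,185:385,::-1]
f=lambda x:cv2.resize(cv2.convertScaleAbs(x,alpha=1.8),(700,300) if 0 else None,fx=3,fy=3,interpolation=cv2.INTER_CUBIC)
cv2.imwrite("pics/s3.png",f(a)); cv2.imwrite("pics/t3.png",f(b))
```

```text
(no output)
```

View pics/s3.png

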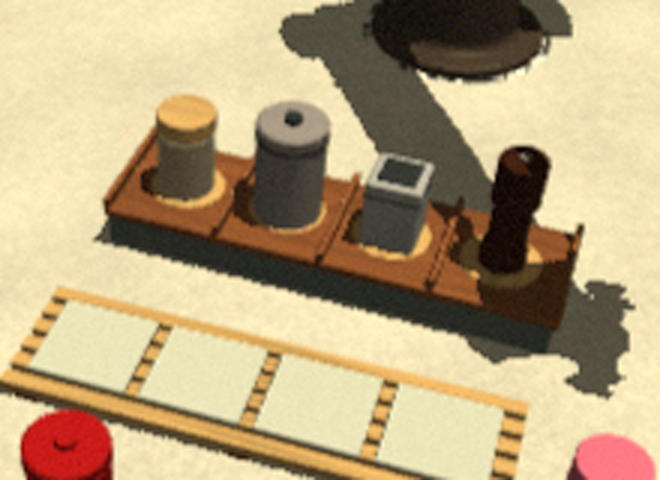

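View pics/t3.png

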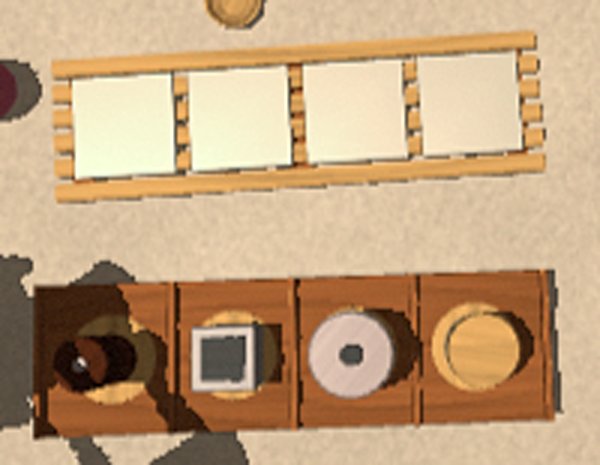

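All four stand in mirrored order. The mill appears to lean in both views, at (80,364) in the top crop and (523,158) in the scene crop, so I'll check that against projection.

Run:
```python
from plant import read_camera
import numpy as np
for n,ox,oy in [("scene",270,100),("top",185,165)]:
    c=read_camera(n);K=c["mtx"];E=np.linalg.inv(c["extrinsics"])
    for nm,x,y,h in [("jar",.4478,-.1433,.085),("can",.4415,-.0434,.102),("tin",.4359,.0562,.07),("mill",.4303,.1562,.115)]:
        r=[]
        for z in (.0426,.0426+h):
            p=E[:3]@[x,y,z,1]; r+=[(K[0,0]*p[0]/-p[2]+K[0,2]-ox)*3,(K[1,1]*-p[1]/-p[2]+K[1,2]-oy)*3]
        print(n,nm,np.round(r))
```

```text
scene jar [187. 184. 187. 111.]
scene can [286. 208. 292. 119.]
scene tin [389. 233. 399. 173.]
scene mill [499. 260. 524. 157.]
top jar [474. 346. 480. 349.]
top can [353. 350. 349. 355.]
top tin [233. 354. 222. 357.]
top mill [112. 358.  79. 364.]
```

The seen tops match the upright, centred predictions within a few millimetres, so I'm handing in.

```bash
python3 -c "
from plant import job_done
print(job_done())"
```

```text
the job is handed in; nothing more can be done
None
```

All four containers now stand upright and centred in their mirrored bays, the green bottle was left alone, and the job was handed in at about 25 s on the robot's clock; no verdict was returned.

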